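# Pop the tablet tray and trap it

### The arm

A 6-joint arm with a two-finger parallel gripper is mounted at the origin on the work surface. World frame = base frame: x ahead of the robot, y to its left, z up, the work surface at z = 0. Lengths are in m, angles in rad, forces in N, time in s.
With the tool pointing down it reaches from about 0.275 to 0.775 m from the base axis. Payload 14.6 kg.
Tool frame: the origin (TCP) lies at the very end of the fingers, on their centre line; the grasp point (between the pads) lies 19 mm behind it (arm.grip_point_offset is the distance from the TCP to the grasp point, in m); z points along the fingers, y is the line along which they close (so a half turn about z gives the same grasp; the last joint's range is limited). The gripper opens to 85 mm and grips with 20 to 120 N. Pads are 22 mm wide; open, the fingers measure 114 mm over their backs; the gripper's body (76 mm by 85 mm) begins 54 mm behind the grasp point. The pads swing forward as they close: fully open they stand 13 mm farther back than shut.
Start: joints at [-1.376, 0.263, -0.048, 1.259, 0, 1.415], TCP at [0.18, -0.493, 0.231] pointing down, gripper open.
Joint ranges: [-2.65, 2.65], [-0.89, 1.7], [-1.18, 1.37], [-2.13, 2.11], [-1.35, 1.29], [-3.14, 3.14]. Speed limits (rad/s): [1.89, 1.89, 2.57, 2.79, 3.14, 3.14].

### API

Orientations are given as a rotation vector (axis times angle).
In Python, from rig import monitor, imaging, arm gives the robot as it stands.
- The arm moves only by the tool jog_arm, never from a script. Its argument "moves" is one flat list of numbers, 4 for each row, row after row: the shift along the tool's x, y, z in m, then the turn about the tool's z in degrees. A call has 1 to 12 rows; each row shifts and turns the commanded pose from where the row before left it, along the tool's axes as they then stand; what a row does not reach is not made up. A row lasts 1/12 s, in which the tool goes at most 41.7 mm and 7.16 degrees, less where a joint would pass 70% of its speed; a pose out of reach is approached as far as the arm can. A call is refused whole if a number of a shift passes 0.0417 or a number of a turn 7.16, either way. A call with a gripper value outside its range is refused whole. "gripper" is the closure in counts, from 0 (fully open) to 255 (shut), set as the call begins (left out, the last holds). The fingers move at their own pace and stop on an object; the grip force is fixed at half the most. Time passes only in rows, so rows that do not move let the fingers close. It gives the time, the measured TCP pose, the force, the opening and the grip force at its end, in the units of the state.
- monitor.get_obs(): the state, without advancing time (a new reading comes with each control period).
- imaging.read_camera(name): name is "side" or "top" or "wrist"; returns (picture, depth): 420x560x3 uint8, red, green, blue; 420x560 float32, m along the optical axis (not along the pixel's ray), 0 where there is no reading.
- imaging.camera_info(name): a dict with "fx", "fy", "cx", "cy" (pixels), "k1" (the pictures are not rectified: a ray, as slopes to the right and down, at radius r is drawn at 1 + k1 r^2 times it, then the intrinsics apply), "view" (4x4, takes a point from world to camera coordinates). Camera axes: x right, y up, looking along -z (the intrinsics and any distortion apply to the point x, -y, -z); pixel columns grow to the right and rows downward; lengths in m; the calibration is good to about 2 mm. A picture is of the moment at which its call begins: read the wrist's pose just before it. camera_info takes no time and is no camera call; for the wrist camera it gives the pose at the moment of the call.
- arm.hand_in(): hands the job in; it is judged then, once.
The state is a dict: "clock": time; "q": joint angles; "dq": joint speeds; "effort": joint torques, N m; "eef_pos": TCP position; "ee_rot": TCP orientation; "contact_force": force on the tool from outside, world axes, zero at the start; "moment": the same for the moment, N m; "opening": opening from 0.0 (shut) to 1.0 (fully open); "grasp_force": force on a finger pad.
Only numpy, scipy, OpenCV 4.12 (cv2) and the standard library are available. Lean on these libraries where they do the work, as an engineer would, in place of code of your own. Each camera call takes 0.05 s, during which the arm holds its last target. There are 200 camera calls.

### The job

Gently press the eject button of the white tablet dispenser fully down with one fingertip and keep it down, and trap the tray that springs out of the front with the other finger, when it is well out but before it slides to the end of its rails. Finish while holding it so: one finger keeping the button down, the other against the stopped tray. Lift nothing, and leave the goods around the dispenser where they stand.

Things in the scene. Friction and masses are not known exactly. Their poses are not given: they have to be found in the camera images.
- dispenser: White plastic fish-food tablet dispenser, fixed to the shelf. Origin on the shelf surface straight below the button's axis; z up; the tray slides out towards its -x. Low front deck 64 mm long (x -26 to +38 mm), 80 mm wide, top at 25 mm; behind it the magazine, x +34 to +138 mm, 80 mm wide, with a flat refill lid, 59 mm high in all.
- button_top (a point): Centre of the top of the grey round eject button (28 mm across) on the front deck, 36 mm above the shelf when up; moves with the button. Sprung: about 1.7 N to start, 4.2 N fully down.
- button (a joint): Eject button travel in m: 0 up, 0.006 fully down (top then 30 mm above the shelf, still 5 mm proud of the deck). The latch lets the tray go at about 4 mm; the button counts as held down beyond 4.5 mm. It springs up when let go.
- tray_face (a point): Point on the outer face of the tray's upright front plate, mid-width, 40 mm above the shelf; moves with the tray. The plate is 6 mm thick, 60 mm wide and reaches from 3 to 50 mm above the shelf, so its top stands above the button. With the tray shut this face is 34 mm in front (dispenser -x) of the button's axis, the plate's inner face 28 mm.
- tray (a joint): Tray extension in m: 0 shut and latched, grows as it slides out (dispenser -x), 0.09 at the end of its rails. Once the button is pressed a damped spring drives it out at about 25 to 40 mm/s, pushing with 3 N when shut and 1.2 N at the end; it does not stop by itself before the end. Trapped properly means stopped between 0.025 and 0.070; beyond 0.078 it has got away. At the extension e its outer face is 34 mm + e in front of the button's axis.
- canister_mid (a point): Bystander: blue flip-top plastic canister, 78 mm across, 116 mm tall; point at half its height.
- cave_mid (a point): Bystander: brown ceramic cave, 100 x 80 x 61 mm; point at half its height.
- feeding_ring_mid (a point): Bystander: white feeding ring, 86 mm across outside, 12 mm high, lying flat; point at its centre.
- airstone_mid (a point): Bystander: round black airstone disc, 60 mm across, 20 mm high, with a thin clear hose nipple on top; point at half its height.
- magnet_mid (a point): Bystander: green algae magnet with black foot, 60 x 38 x 39 mm; point at half its height.
- tin_mid (a point): Bystander: small aluminium tin with lid, 65 mm across, 42 mm high; point at half its height.
Things that resemble listed ones, but are neither listed nor needed, are in the scene too. Of the things shaped like the dispenser, the white one is meant.

How it is judged:
On the way, in this order (a step that is already met when the one before it is completed fails the run):
1. a fingertip presses the eject button down (over 4.5 of its 6 mm) (value of joint button above 0.0045 m and contact force between the fingers and button above 0.5 N), for 0.05 s.
2. with the button kept down, a finger has stopped the tray 25 to 70 mm out (all of step 1 and contact force between the fingers and tray above 0.3 N and value of joint tray between 0.025 and 0.07 m and velocity of joint tray between -0.005 and 0.005 m/s), for 0.3 s.
At the end, for the whole second after the job is handed in: The robot holds still with a finger keeping the button down (over 4.5 mm, over 0.5 N) and a finger against the tray (over 0.3 N), which is stopped (under 5 mm/s) 25 to 70 mm out (all of step 2); the arm keeps its last pose, push and grip.
It fails at once if the tray got away: more than 78 mm out (value of joint tray above 0.078 m).
It fails at once if the button was rammed (more than 40 N) (contact force between the fingers and button above 40 N).
It fails at once if a bystander was lifted, carried or shoved (more than 20 mm) (distance of any of canister_mid, cave_mid, feeding_ring_mid, airstone_mid, magnet_mid, tin_mid from where it was at the start of the episode above 0.02 m).
It also fails if it takes over 35 s, if anything falls off the work surface, if the arm or the gripper's body presses on something with over 40 N, if the wrist force passes 120 N, or if a joint passes its speed limit or range.

## Working session

There is one attempt and no reset: what is moved stays moved. The work goes in short steps, Python scripts to look and compute and a tool call to move; the robot and the scene stay as the last step left them, time stands still between calls to the robot, and variables do not carry over. Pictures are saved under pics/ and viewed, at most 10 in all, crops included, and the job is handed in when it is done.

Besides the shell and the picture viewer there is one more tool, called after "Call:" by a JSON object that holds its "fn" and its "kwargs", one argument or row to a line. jog_arm: Moves the arm, as the interface text tells. Its arguments: {"type":"object","properties":{"moves":{"type":"array","items":{"type":"number"}},"gripper":{"type":"number"}},"required":["moves"]}

```bash
mkdir -p pics
cat > h.py <<'E'
import numpy as np, cv2
from rig import monitor, imaging, arm
def save(n,fn):
    p,d=imaging.read_camera(n); cv2.imwrite('pics/'+fn,p[:,:,::-1]); return p,d
def ray(ci,u,v):
    x=(u-ci['cx'])/ci['fx'];y=(v-ci['cy'])/ci['fy'];r0=np.hypot(x,y);r=r0
    for _ in range(20): r=r0/(1+ci['k1']*r*r)
    s=r/r0 if r0>0 else 1
    d=np.array([x*s,-y*s,-1]); V=np.array(ci['view']); R=V[:3,:3]; return -R.T@V[:3,3], R.T@d
def onz(ci,u,v,z):
    o,d=ray(ci,u,v); return o+d*(z-o[2])/d[2]
def dep(ci,u,v,D):
    o,d=ray(ci,u,v); return o+d*D
E
python3 - <<'E'
from h import *
for n in ['top','side']:
    p,d=save(n,n+'1.png'); np.save(n+'d.npy',d); ci=imaging.camera_info(n); print(n,{k:v for k,v in ci.items() if k!='view'},np.round(ray(ci,280,210),3))
o=monitor.get_obs();print(o['clock'],o['eef_pos'],o['ee_rot'],o['contact_force'],o['opening'])
E
```

```text
top {'fx': 493.68000686133246, 'fy': 493.68000686133246, 'cx': 280.93877683170564, 'cy': 214.94834581352967, 'k1': 0.04523726505680624} [[ 3.670e-01  1.000e-03  1.464e+00]
 [ 1.200e-01 -1.200e-02 -9.930e-01]]
side {'fx': 534.7549814159914, 'fy': 534.7549814159914, 'cx': 279.6075328936615, 'cy': 205.53647284455866, 'k1': -0.13703147953664638} [[ 0.64  -1.21   1.266]
 [-0.074  0.698 -0.712]]
0.1 [ 0.17987614 -0.49296823  0.23087505] [-3.09274193e+00 -5.46538673e-01  2.57929856e-05] [ 0.93156752  0.52623829 -0.39334815] 0.9981045196310276
```

View pics/top1.png

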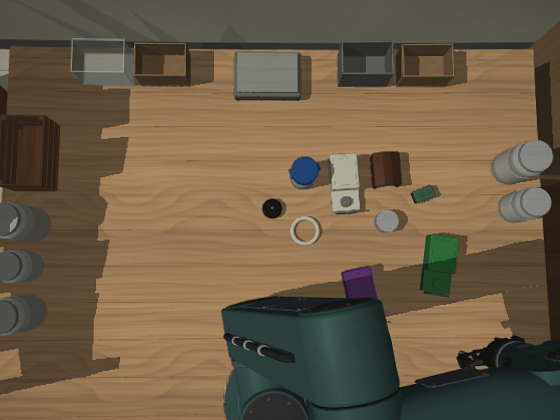

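View pics/side1.png

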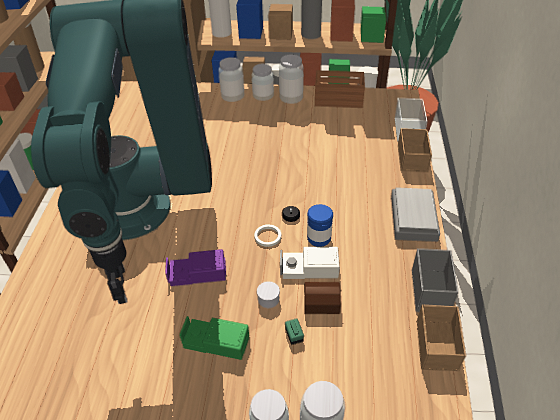

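The top view shows the white dispenser with its magazine at (345,170) and button at (346,202). The blue canister is at (304,171), cave (386,169), ring (305,231), tin (387,221), airstone (272,208) and magnet (425,194). Things that could be taken for the dispenser are the green one (438,265) and the purple one (358,283). I choose the white one at (346,202), and will measure it and check a close crop.

Run:
```python
from h import *
p=cv2.imread('pics/top1.png');d=np.load('topd.npy');ci=imaging.camera_info('top')
cv2.imwrite('pics/crop1.png',cv2.resize(p[140:260,260:440],None,fx=4,fy=4,interpolation=cv2.INTER_NEAREST))
s=cv2.imread('pics/side1.png');cs=imaging.camera_info('side')
# points with depth: mask white
hsv=cv2.cvtColor(p,cv2.COLOR_BGR2HSV);m=((hsv[...,1]<45)&(hsv[...,2]>110)).astype(np.uint8);m[:,:326]=0;m[:,364:]=0;m[:145]=0;m[220:]=0
v,u=np.nonzero(m)
P=np.array([dep(ci,a,b,d[b,a]) for a,b in zip(u,v)])
for lo,hi in [(.05,.07),(.042,.05),(.03,.042),(.018,.03)]:
    k=(P[:,2]>lo)&(P[:,2]<hi)
    if k.sum()>5: print(lo,hi,k.sum(),P[k].min(0).round(3),P[k].max(0).round(3),cv2.minAreaRect((P[k][:,:2]*1000).astype(np.float32)))
print(onz(ci,346,202,.036), dep(ci,346,202,d[202,346]), onz(cs,291.5,261,.036))
```

```text
0.05 0.07 833 [ 0.54  -0.244  0.05 ] [ 0.702 -0.162  0.065] ((620.5116577148438, -204.6563720703125), (163.40457153320312, 79.72063446044922), 2.7423715591430664)
0.042 0.05 97 [ 0.535 -0.246  0.043] [ 0.703 -0.16   0.05 ] ((619.9625244140625, -204.71780395507812), (166.4006805419922, 80.6466064453125), 4.347242832183838)
0.03 0.042 13 [ 0.536 -0.24   0.03 ] [ 0.604 -0.166  0.04 ] ((574.1090087890625, -203.6001434326172), (71.31865692138672, 63.91341781616211), 10.306556701660156)
0.018 0.03 435 [ 0.54  -0.25   0.018] [ 0.604 -0.167  0.03 ] ((572.7085571289062, -208.64181518554688), (62.86848449707031, 81.54267120361328), 2.7364461421966553)
[ 0.56272455 -0.20957626  0.036     ] [ 0.56297595 -0.20984625  0.03416719] [ 0.56467383 -0.21352765  0.036     ]
```

View pics/crop1.png

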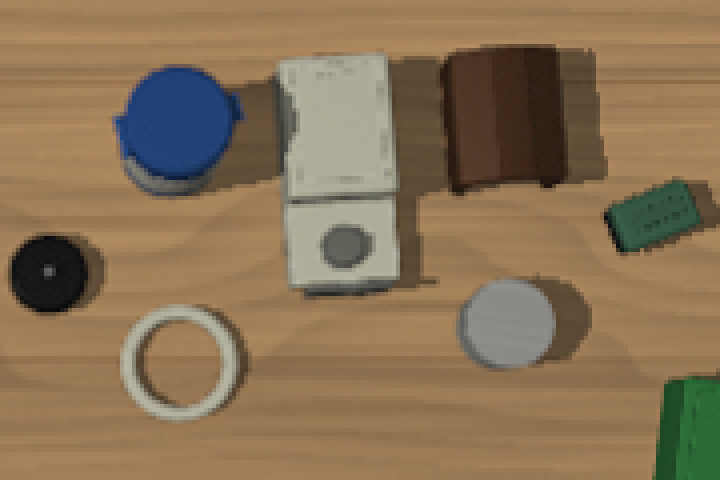

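The crop confirms the white dispenser: grey button at about (346,245) in the crop, front facing the robot (-x), yaw about 3°. The space in front of it is clear, with the ring to the left and the tin to the right. The button is near (0.563,-0.210), and the side view agrees to 4 mm.

```bash
cat >> h.py <<'E'
from scipy.spatial.transform import Rotation as Ro
def plan(target,yaw):
    o=monitor.get_obs(); R=Ro.from_rotvec(o['ee_rot']).as_matrix(); dx=np.array([np.cos(yaw),np.sin(yaw),0])
    # turn about tool z so that tool y || +-dx
    a=R.T@dx; t=np.degrees(np.arctan2(-a[0],a[1])); t2=(t+90)%180-90
    print('R',R.round(3).tolist(),'pos',o['eef_pos'].round(4),'q6',o['q'][5].round(3),'F',o['contact_force'].round(2),'t',o['clock'])
    print('turn',t.round(2),t2.round(2),'shift now',(R.T@(np.array(target)-o['eef_pos'])).round(4))
E
python3 - <<'E'
from h import *
y=np.radians(3);dx=np.array([np.cos(y),np.sin(y),0]);B=np.array([.563,-.210,0])
plan(B-dx*.045+[0,0,.15],y)
E
```

```text
R [[0.939, 0.343, -0.0], [0.343, -0.939, 0.001], [0.0, -0.001, -1.0]] pos [ 0.1799 -0.493   0.2309] q6 1.415 F [ 0.93  0.53 -0.39] t 0.1
turn -72.96 -72.96 shift now [ 0.4139 -0.1476  0.0811]
```

Call:
{"fn": "jog_arm", "kwargs": {
  "moves": [0.0345, -0.0123, 0, 0, 0.0345, -0.0123, 0, 0, 0.0345, -0.0123, 0, 0, 0.0345, -0.0123, 0, 0, 0.0345, -0.0123, 0, 0, 0.0345, -0.0123, 0, 0, 0.0345, -0.0123, 0, 0, 0.0345, -0.0123, 0, 0, 0.0345, -0.0123, 0, 0, 0.0345, -0.0123, 0, 0, 0.0345, -0.0123, 0, 0, 0.0345, -0.0123, 0, 0],
  "gripper": 25
}}

```text
clock: 1.1
eef_pos: [0.5194, -0.2111, 0.2311]
ee_rot: [-3.093, -0.547, 0.001]
contact_force: [1.2, -0.7, 0.7]
opening: 0.903
grasp_force: 0.0
```

Call:
{"fn": "jog_arm", "kwargs": {
  "moves": [0, 0, 0.003, -6.6, 0, 0, 0.003, -6.6, 0, 0, 0.003, -6.6, 0, 0, 0.003, -6.6, 0, 0, 0.003, -6.6, 0, 0, 0.003, -6.6, 0, 0, 0.003, -6.6, 0, 0, 0.003, -6.6, 0, 0, 0.003, -6.6, 0, 0, 0.003, -6.6, 0, 0, 0.003, -6.6, 0, 0, 0.003, 0]
}}

```text
clock: 2.1
eef_pos: [0.5181, -0.2126, 0.1948]
ee_rot: [-2.163, -2.278, 0.0]
contact_force: [-0.2, -0.5, -0.4]
opening: 0.902
grasp_force: 0.0
```

Run:
```python
from h import *
y=np.radians(3);dx=np.array([np.cos(y),np.sin(y),0]);B=np.array([.563,-.210,0])
plan(B-dx*.045+[0,0,.15],y)
ci=imaging.camera_info('wrist');np.save('ci.npy',ci,allow_pickle=True)
p,d=save('wrist','w1.png');np.save('w1d.npy',d);print(ray(ci,280,210),monitor.get_obs()['opening'])
```

```text
R [[-0.052, 0.999, -0.001], [0.999, 0.052, 0.0], [0.0, -0.001, -1.0]] pos [ 0.5181 -0.2126  0.1948] q6 0.984 F [-0.19 -0.5  -0.4 ] t 2.1
turn -0.04 -0.04 shift now [ 0.0002 -0.      0.0448]
(array([ 0.51346546, -0.13029688,  0.33769289]), array([ 0.03284569, -0.32662483, -0.94475487])) 0.9029691778019682
```

View pics/w1.png

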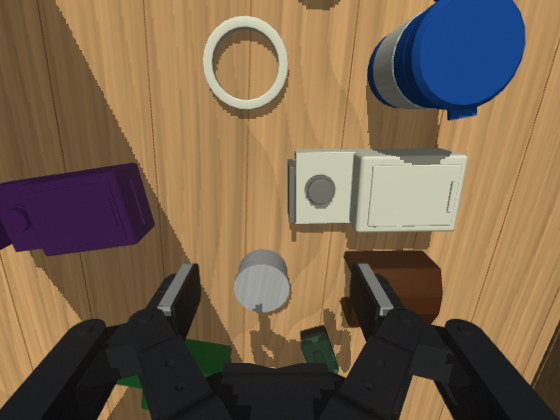

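The wrist view shows the white dispenser: button at (320,189), tray plate at (292,191), lid corners around (357,155)-(466,155). The fingers are at (180,290) and (372,290), with the tin and ring clear of the tray's path.

Run:
```python
from h import *
ci=np.load('ci.npy',allow_pickle=True).item();d=np.load('w1d.npy');p=cv2.imread('pics/w1.png')
g=cv2.cvtColor(p,cv2.COLOR_BGR2HSV)
m=((g[...,2]<140)&(g[...,1]<60)).astype(np.uint8);m[:,:300]=0;m[:,345:]=0;m[:165]=0;m[212:]=0
c=max(cv2.findContours(m,0,1)[0],key=cv2.contourArea);e=cv2.fitEllipse(c);print(e,[onz(ci,*e[0],.036).round(4)],dep(ci,320,187,d[187,320]).round(4))
v,u=np.mgrid[140:240,285:475].reshape(2,-1)
P=np.array([dep(ci,a,b,d[b,a]) for a,b in zip(u,v)])
for lo,hi in [(.055,.065),(.04,.055),(.02,.03)]:
    k=(P[:,2]>lo)&(P[:,2]<hi);print(lo,k.sum(),P[k].mean(0).round(4),cv2.minAreaRect((P[k][:,:2]*1000).astype(np.float32)))
```

```text
((319.6004333496094, 190.60568237304688), (29.114004135131836, 32.560726165771484), 0.01535031571984291) [array([ 0.5641, -0.211 ,  0.036 ])] [ 0.5642 -0.2071  0.0361]
0.055 6464 [ 0.6505 -0.2051  0.057 ] ((650.5755004882812, -206.02703857421875), (101.34574127197266, 77.67787170410156), 3.6399991512298584)
0.04 2317 [ 0.6198 -0.1982  0.0518] ((616.7242431640625, -208.10775756835938), (172.39385986328125, 79.93428039550781), 3.718196153640747)
0.02 3716 [ 0.5721 -0.2076  0.0254] ((614.6947021484375, -208.8451690673828), (168.41831970214844, 80.45194244384766), 3.855257511138916)
```

Run:
```python
from h import *
y=np.radians(3.7);dx=np.array([np.cos(y),np.sin(y),0]);B=np.array([.564,-.2108,0])
plan(B-dx*.0445+[0,0,.04],y)
```

```text
R [[-0.044, 0.999, -0.001], [0.999, 0.044, 0.001], [0.001, -0.001, -1.0]] pos [ 0.518  -0.2125  0.1943] q6 0.992 F [ 0.24 -0.46 -1.34] t 2.15
turn -1.16 -1.16 shift now [-0.0013  0.0017  0.1543]
```

Call:
{"fn": "jog_arm", "kwargs": {
  "moves": [-0.0013, 0.0017, 0.02, 0, 0, 0, 0.02, -0.9, 0, 0, 0.02, 0, 0, 0, 0.02, 0, 0, 0, 0.02, 0, 0, 0, 0.02, 0, 0, 0, 0.015, 0, 0, 0, 0.01, 0, 0, 0, 0.005, 0, 0, 0, 0, 0, 0, 0, 0, 0]
}}

```text
clock: 3.07
eef_pos: [0.5203, -0.214, 0.0458]
ee_rot: [2.153, 2.287, 0.0]
contact_force: [-0.4, -0.2, 0.3]
opening: 0.903
grasp_force: 0.0
```

Run:
```python
from h import *
y=np.radians(3.7);dx=np.array([np.cos(y),np.sin(y),0]);B=np.array([.564,-.2108,0])
plan(B-dx*.0445+[0,0,.02],y)
p,d=save('wrist','w2.png');p,d=imaging.read_camera('side')
cv2.imwrite('pics/s2.png',cv2.resize(p[200:330,230:370,::-1],None,fx=4,fy=4))
```

```text
R [[-0.061, 0.998, 0.0], [0.998, 0.061, -0.0], [-0.0, 0.0, -1.0]] pos [ 0.5203 -0.214   0.0458] q6 0.975 F [-0.36 -0.24  0.27] t 3.0667
turn -0.22 -0.22 shift now [ 0.0004 -0.0007  0.0258]
```

View pics/w2.png

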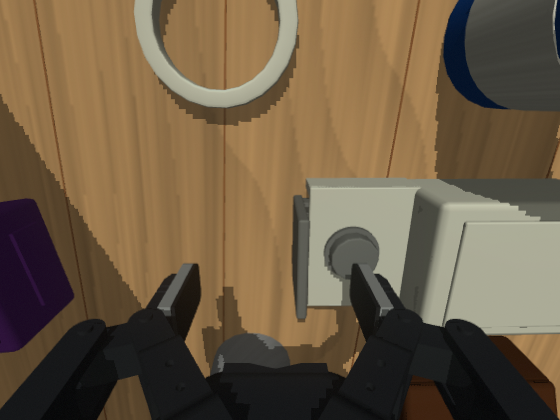

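View pics/s2.png

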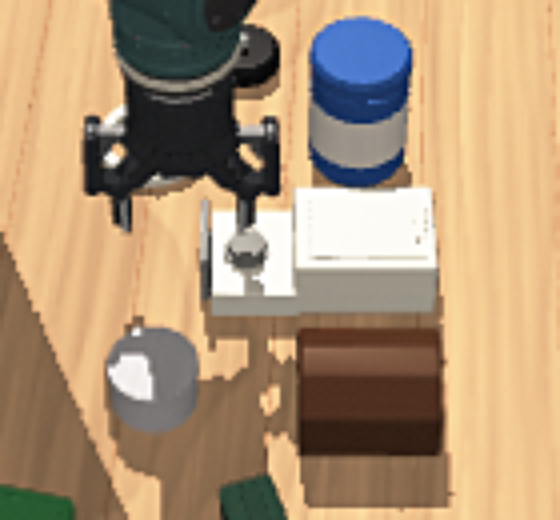

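The wrist view shows the right finger near the button (352,250) with its upper pad corner at (365,265), and the left finger is outside the tray plate (302,255). The side crop shows the right tip above the button at (245,240). I'll check the tip offsets in the tool frame using the w1 depth.

Run:
```python
from h import *
ci=np.load('ci.npy',allow_pickle=True).item();d=np.load('w1d.npy')
R=np.array([[-0.052,.999,-.001],[.999,.052,0],[0,-.001,-1]]);t=np.array([.5181,-.2126,.1948])
v,u=np.mgrid[240:360,120:440].reshape(2,-1)
P=(np.array([dep(ci,a,b,d[b,a]) for a,b in zip(u,v)])-t)@R
for s in(1,-1):
    k=(P[:,2]<.02)&(P[:,2]>-.03)&(P[:,1]*s>0)&(abs(P[:,1])<.07);Q=P[k];print(s,k.sum(),np.percentile(Q,[1,5,25,50,75,95,99],axis=0).round(4).tolist())
    for z0 in np.arange(-.03,.0,.004):
        q=Q[(Q[:,2]>=z0)&(Q[:,2]<z0+.004)]
        if len(q)>3: print(z0.round(3),len(q),q.min(0).round(3),q.max(0).round(3))
```

```text
1 891 [[-0.0111, 0.0375, -0.0299], [-0.0093, 0.0376, -0.0293], [-0.0013, 0.0378, -0.0263], [0.0061, 0.0381, -0.0223], [0.0097, 0.0424, -0.0179], [0.0104, 0.0499, -0.013], [0.0107, 0.0513, -0.0107]]
-0.03 243 [-0.012  0.037 -0.03 ] [ 0.011  0.052 -0.026]
-0.026 224 [-0.011  0.037 -0.026] [ 0.011  0.052 -0.022]
-0.022 195 [-0.012  0.037 -0.022] [ 0.011  0.051 -0.018]
-0.018 152 [-0.012  0.037 -0.018] [ 0.011  0.05  -0.014]
-0.014 74 [-0.011  0.037 -0.014] [ 0.01   0.044 -0.01 ]
-1 890 [[-0.0112, -0.0522, -0.0299], [-0.0091, -0.0511, -0.0294], [-0.0013, -0.0433, -0.0263], [0.0062, -0.0391, -0.0223], [0.0098, -0.0389, -0.0179], [0.0105, -0.0387, -0.0129], [0.0107, -0.0386, -0.0107]]
-0.03 240 [-0.011 -0.053 -0.03 ] [ 0.011 -0.038 -0.026]
-0.026 226 [-0.011 -0.052 -0.026] [ 0.011 -0.039 -0.022]
-0.022 196 [-0.012 -0.052 -0.022] [ 0.011 -0.039 -0.018]
-0.018 154 [-0.012 -0.051 -0.018] [ 0.011 -0.039 -0.014]
-0.014 73 [-0.011 -0.04  -0.014] [ 0.01  -0.038 -0.01 ]
```

Tip geometry confirmed: tips span 38–51 mm from the axis and sit 10.5 mm above the TCP. I expect contact at TCP z≈0.0255 and fully down at ≈0.0195.

Call:
{"fn": "jog_arm", "kwargs": {
  "moves": [0.0004, -0.0007, 0.008, 0, 0, 0, 0.006, 0, 0, 0, 0.004, 0, 0, 0, 0.001, 0, 0, 0, 0.001, 0, 0, 0, 0.001, 0, 0, 0, 0.001, 0, 0, 0, 0, 0]
}}

```text
clock: 3.83
eef_pos: [0.5191, -0.2134, 0.0232]
ee_rot: [-2.152, -2.289, 0.0]
contact_force: [-2.1, 0.4, 1.7]
opening: 0.903
grasp_force: 1.4
```

Call:
{"fn": "jog_arm", "kwargs": {
  "moves": [0, 0, 0.001, 0, 0, 0, 0.001, 0, 0, 0, 0.001, 0, 0, 0, 0.0005, 0, 0, 0, 0, 0]
}}

```text
clock: 4.25
eef_pos: [0.5193, -0.2135, 0.0199]
ee_rot: [2.152, 2.289, 0.0]
contact_force: [-4.6, 2.6, 7.1]
opening: 0.9
grasp_force: 3.8
```

Call:
{"fn": "jog_arm", "kwargs": {
  "moves": [0, 0, 0, 0, 0, 0, 0, 0, 0, 0, 0, 0, 0, 0, 0, 0, 0, 0, 0, 0, 0, 0, 0, 0, 0, 0, 0, 0, 0, 0, 0, 0, 0, 0, 0, 0, 0, 0, 0, 0, 0, 0, 0, 0, 0, 0, 0, 0]
}}

```text
clock: 5.25
eef_pos: [0.5193, -0.2135, 0.0199]
ee_rot: [2.152, 2.289, 0.0]
contact_force: [-3.2, 2.7, 7.7]
opening: 0.902
grasp_force: 3.7
```

Call:
{"fn": "jog_arm", "kwargs": {
  "moves": [0, 0, 0, 0, 0, 0, 0, 0, 0, 0, 0, 0, 0, 0, 0, 0, 0, 0, 0, 0, 0, 0, 0, 0, 0, 0, 0, 0, 0, 0, 0, 0, 0, 0, 0, 0, 0, 0, 0, 0, 0, 0, 0, 0, 0, 0, 0, 0]
}}

```text
clock: 6.25
eef_pos: [0.5192, -0.2135, 0.02]
ee_rot: [2.152, 2.289, 0.0]
contact_force: [-5.3, 2.2, 7.7]
opening: 0.901
grasp_force: 4.6
```

Run:
```python
from h import *
p,d=save('wrist','w3.png');o=monitor.get_obs();print(o['clock'],o['eef_pos'],o['contact_force'],o['grasp_force'])
```

```text
6.3 [ 0.51924404 -0.21350925  0.0199428 ] [-3.62394022  2.06304463  8.25605817] 4.647315193092254
```

View pics/w3.png

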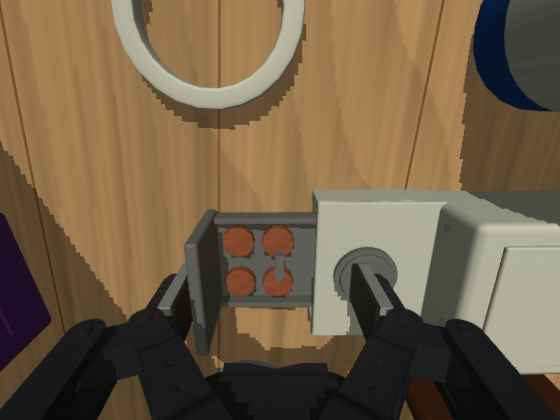

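The picture shows the tray plate (200,285) stopped against the left finger, and the right finger holding the button (365,270) down. Bystanders are untouched.

```bash
python3 -c "
from rig import arm
print(arm.hand_in())"
```

```text
the job is handed in; nothing more can be done
None
```

The job is handed in: one finger is holding the button down (about 8 N at the wrist), the other is against the tray, stopped about 49 mm out by geometry, and the last wrist view showed nothing else moved; no verdict was returned.

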